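Assemble the filter cell and hold the mirror flap at the index

TASK

Stack the filter cell squarely in the four-post pocket of the inspection station: first the plain body, on it the spacer ring, and on top the disc with its stub up, all let go and lying flat. Then take the mirror flap by its grip bar, swing it up until it is parallel to the white index arm beside it, and keep holding it there by the bar: the program finishes while the gripper still holds the flap at that angle. Leave the index arm, the glassware and the other things on the bench where they are.

Things in the scene. Friction and masses are not known exactly. Their poses are not given: they have to be found in the camera images.
- cell_body: Body of the filter cell, a plain white plastic puck, 56 diameter, 26 high, about 90 g. Loose, standing upright on the bench; origin at the centre of its underside, z up.
- spacer: Spacer: white plastic ring, 56 outside diameter, 36 hole, 12 high, about 30 g. Loose, flat on the bench; origin at the centre of its underside, z up. Either face may be up.
- cover: Top disc: white plastic disc, 56 diameter, 10 thick, with a round stub (20 diameter, 22 tall) standing on its centre, total height 32, about 50 g. Loose, stub up; origin at the centre of its underside, z up.
- pocket (a point): Centre of the pocket floor on the grey base plate, 10 above the bench; z up, x along the flap's hinge, y towards the flap (hinge 65 away, 55 high at most). The pocket: four steel posts, 10 diameter, 56 tall, top 8 tapered, at +-24.4 in x and +-24.4 in y; free radius inside 29.5 for parts of radius 28. Fingers fit between the posts along x (39 free).
- flap (a joint): Angle of the mirror flap (rad): 0 = lying level on its rests, grows as the free edge is lifted, up to a stop at 1.3. The hinge is almost frictionless: let go, the flap falls back to 0.
- flap_hinge (a point): Mid point of the flap's hinge axis, 45 above the bench. Its frame turns with the flap: x along the hinge, y from the hinge to the free edge, z out of the mirror face. The flap is a 100 x 100 x 6 plate (mirror on the upper face), from 5 to 105 along y.
- grip_bar (a point): Grip bar of the flap (geom flap_c4): round steel bar, 10 diameter, parallel to the hinge, 145 from it, fixed to the flap; origin at its middle, axes as flap_hinge. Free for 78 between the side arms at its ends; 35 gap between it and the plate's edge. Flap level: bar centre 45 above the bench. Flap with bar weighs about 0.3 kg.
- index (a joint): Angle of the index arm (rad), same zero, axis and sense as the flap: this is the marked angle, 0.6 to 0.95 depending on the day. Stiff; stays where it is set.
- index_tip (a point): Tip of the index arm: slim white pointer 128 long, 6 wide, on the flap's hinge line, 81 from the flap's middle on the pocket +x side, in front of a thin dark arc of 105 radius about the hinge (top 150 above the bench). Its y axis points from the hinge to the tip. The flap is at the mark when its plate is parallel to the pointer.
- dish_a: Bystander: open glass dish, 90 across, 16 high. Origin at the centre of its underside.
- dish_b: Bystander: small open glass dish, 64 across, 14 high. Origin at the centre of its underside.
- beaker: Bystander: glass beaker, 90 across, 120 high. Origin at the centre of its underside.
- reagent: Bystander: amber reagent bottle with blue cap, 70 across, 150 high. Origin at the centre of its underside.
- jar: Bystander: small closed glass jar, 56 across, 60 high. Origin at the centre of its underside.
- spatula: Bystander: flat steel lab spatula, 185 long, up to 16 wide, 5 thick, lying on the bench. Origin on its underside, x along its length.
Mind the look-alikes: they are no part of the job. Leave any black look-alike of the spacer alone.

How it is judged:
By the outcome, as a careful person would: the job done as asked, in the order asked, and still so for the second after the job is handed in, while the arm keeps its last pose, push and grip.
It also fails if it takes over 72 s, if anything falls off the work surface, if the arm or the gripper's body presses on something with over 40 N, if the wrist force passes 120 N, or if a joint passes its speed limit or range.

ROBOT

A 6-joint arm with a two-finger parallel gripper is mounted at the origin on the work surface. World frame = base frame: x ahead of the robot, y to its left, z up, the work surface at z = 0. Lengths are in mm, angles in degrees, forces in N, time in s.
With the tool pointing down it reaches from about 300 to 850 mm from the base axis. Payload 4.2 kg.
Tool frame: the origin (TCP) lies at the very end of the fingers, on their centre line; the grasp point (between the pads) lies 19 mm behind it (env.grip_depth is the distance from the TCP to the grasp point, in mm); z points along the fingers, y is the line along which they close (so a half turn about z gives the same grasp; the last joint's range is limited). The gripper opens to 91 mm and grips with 3 to 60 N. Pads are 32 mm wide; open, the fingers measure 118 mm over their backs; the gripper's body (76 mm by 178 mm) begins 60 mm behind the grasp point.
Start: joints at [66.979, 18.312, 89.639, -0, 72.044, -1.146], TCP at [214.244, 533.613, 213.976] pointing down, gripper open.
Joint ranges: [-177.97, 177.97], [-48.28, 115.42], [12.27, 149.76], [-77.06, 257.06], [2.81, 150.46], [-146.56, 146.56]. Speed limits (degrees/s): [147.25, 147.25, 180, 180, 180, 180].

INTERFACE

Orientations are given as [roll, pitch, yaw] about the fixed x, y, z axes, in that order (R = Rz(yaw) Ry(pitch) Rx(roll)).
In Python, from workcell import env, cams gives the robot as it stands.
- The arm moves only by the tool apply_moves, never from a script. Its argument "deltas" is a list of rows, each a list of 5 numbers: the shift along the tool's x, y, z in m, then the turn about the tool's z in rad, then the opening, from -1 (shut) to 1 (fully open), so that 0 is half open. In form: [[tx, ty, tz, roll, gripper], ...]. A call has 1 to 5 rows; each row is the pose to reach, as a shift and turn from the pose commanded when the call began, along the tool's axes at that moment; what a row does not reach only later rows make up. A row lasts 1/10 s, in which the tool goes at most 50 mm and 8.59 degrees, less where a joint would pass 70% of its speed; a pose out of reach is approached as far as the arm can. A call with a gripper value outside its range is refused whole. The fingers move at their own pace and stop on an object; "grip_force" is the grip in N (left out, the last holds). Time passes only in rows, so rows that repeat a pose let the fingers close. It gives the time, the measured TCP pose, the force, the opening and the grip force at its end, in the units of the state.
- env.state(): the state, without advancing time (a new reading comes with each control period).
- cams.grab_frame(name): name is "scene" or "top" or "wrist"; returns the picture (400x640x3 uint8, blue, green, red); there is no depth.
- cams.get_calibration(name): a dict with "mtx" (3x3 intrinsics, pixels), "eye" and "attitude" of the camera in the world; the wrist camera has in their place "tool_from_camera" (4x4, takes a point from camera to tool coordinates, whose origin is the TCP and whose axes are the flange's). Camera axes: x right, y down, z forward; pixel columns grow to the right and rows downward; lengths in mm; the calibration is good to about 2 mm. A picture is of the moment at which its call begins: read the wrist's pose just before it. get_calibration takes no time and is no camera call.
- env.job_done(): hands the job in; it is judged then, once.
The state is a dict: "time_s": time; "qpos": joint angles; "qvel": joint speeds; "effort": joint torques, N m; "ee_pos": TCP position; "ee_rot": TCP orientation; "force": force on the tool from outside, world axes, zero at the start; "torque": the same for the moment, N m; "gripper_width": finger opening in mm; "gripper_force": force on a finger pad.
Only numpy, scipy, OpenCV 4.12 (cv2) and the standard library are available. Lean on these libraries where they do the work, as an engineer would, in place of code of your own. Each camera call takes 0.05 s, during which the arm holds its last target. There are 200 camera calls.

## Working session

There is one attempt and no reset: what is moved stays moved. The work goes in short steps, Python scripts to look and compute and a tool call to move; the robot and the scene stay as the last step left them, time stands still between calls to the robot, and variables do not carry over. Pictures are saved under pics/ and viewed, at most 10 in all, crops included, and the job is handed in when it is done.

Besides the shell and the picture viewer there is one more tool, called after "Emit:" in YAML: its name, and indented under it one key for each argument. apply_moves: Moves the arm, as the interface text tells. Its arguments: {"type":"object","properties":{"deltas":{"type":"array"},"grip_force":{"type":"number"}},"required":["deltas"]}

```bash
ls; mkdir -p pics
python3 - <<'E'
from workcell import env,cams
import cv2
s=env.state();print(s['time_s'],s['ee_pos'],s['ee_rot'],s['gripper_width'],env.grip_depth)
for n in('scene','top','wrist'):
    cv2.imwrite(f'pics/{n}0.png',cams.grab_frame(n));print(n,cams.get_calibration(n))
E
```

```text
pics
0.0 [214.0136648  533.13379054 213.12863421] [-1.79898944e+02 -2.75528293e-03  1.58124530e+02] 91.23761481243515 18.8
scene {'mtx': array([[453.42321007,   0.        , 320.2992024 ],
       [  0.        , 453.42321007, 199.5105531 ],
       [  0.        ,   0.        ,   1.        ]]), 'eye': array([1330.55208465, -135.79444082, 1079.55767579]), 'attitude': array([-142.09380311,   -0.17475332,   81.34051292])}
top {'mtx': array([[362.28628758,   0.        , 317.61706285],
       [  0.        , 362.28628758, 197.23532248],
       [  0.        ,   0.        ,   1.        ]]), 'eye': array([ 447.82587389,  -32.45732068, 1216.62582997]), 'attitude': array([-173.99446107,   -0.8743876 ,  -89.02316544])}
wrist {'mtx': array([[308.50756912,   0.        , 323.55671946],
       [  0.        , 308.50756912, 196.76347371],
       [  0.        ,   0.        ,   1.        ]]), 'tool_from_camera': array([[-8.62203811e-04, -9.65554572e-01, -2.60199203e-01,
         7.30783411e+01],
       [ 9.99999560e-01, -7.36341391e-04, -5.81191770e-04,
         5.83187393e-01],
       [ 3.69576928e-04, -2.60199590e-01,  9.65554782e-01,
        -1.70613747e+02],
       [ 0.00000000e+00,  0.00000000e+00,  0.00000000e+00,
         1.00000000e+00]])}
```

View pics/top0.png

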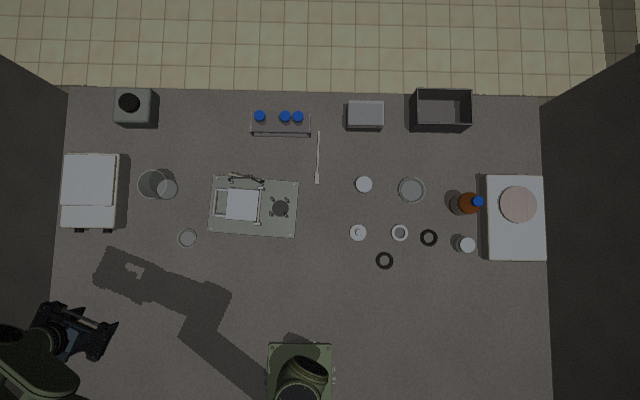

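View pics/scene0.png

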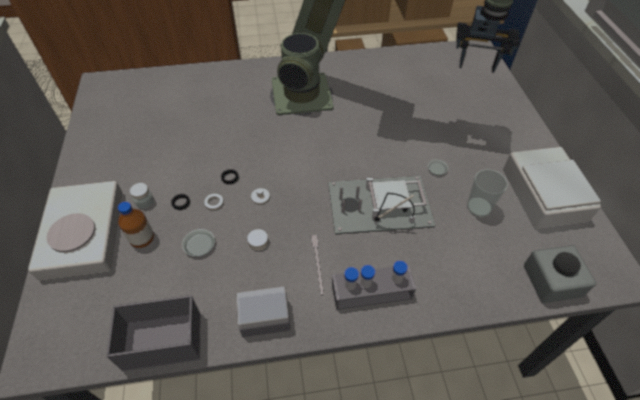

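The top view shows body (364,184), cover with stub (358,233), white spacer (400,233), and black ring look-alikes (428,238) and (384,261). It also shows the jar (466,244), the pocket (280,208), the flap (240,205) and the index arm (~245,178). The scene view matches: body (258,240), cover (260,196), spacer (214,201), jar lid (139,192), pocket (350,200).

Things that could be mistaken for the parts: body vs jar lid (466,244) or the dishes; spacer vs the black rings (428,238), (384,261). I choose the white ring (400,233) and the plain puck (364,184).

```bash
cat > h.py <<'E'
import numpy as np,cv2
from scipy.spatial.transform import Rotation as R
from workcell import env,cams
def rot(a): return R.from_euler('xyz',a,degrees=True).as_matrix()
def cam(n,s=None):
    c=cams.get_calibration(n)
    if n!='wrist': return c['mtx'],rot(c['attitude']),np.array(c['eye'])
    s=s or env.state(); M=rot(s['ee_rot']);T=c['tool_from_camera']
    return c['mtx'],M@T[:3,:3],np.array(s['ee_pos'])+M@T[:3,3]
def ray(C,p):
    K,A,e=C; d=A@np.linalg.solve(K,[p[0],p[1],1.]); return e,d/np.linalg.norm(d)
def at(C,p,z):
    e,d=ray(C,p); return e+d*(z-e[2])/d[2]
def tri(vs):  # [(C,p)] -> point, residual mm
    S=np.zeros((3,3));b=np.zeros(3);L=[ray(*v) for v in vs]
    for e,d in L: P=np.eye(3)-np.outer(d,d);S+=P;b+=P@e
    x=np.linalg.solve(S,b);return x,max(np.linalg.norm(np.cross(x-e,d)) for e,d in L)
def proj(C,X):
    K,A,e=C;v=K@(A.T@(np.array(X,float)-e));return v[:2]/v[2]
def go(xyz,yaw=None,s=None): # shift in tool axes [m], turn [rad]
    s=s or env.state();M=rot(s['ee_rot']);d=M.T@(np.array(xyz)-s['ee_pos'])/1000
    t=0 if yaw is None else -((yaw-s['ee_rot'][2]+180)%360-180)
    return np.round(d,4),round(np.radians(t),4)
def snap(name):
    s=env.state();C=cam('wrist',s);f=cams.grab_frame('wrist');cv2.imwrite(f'pics/{name}.png',f);np.savez(f'pics/{name}.npz',K=C[0],A=C[1],e=C[2]);return s
def load(name): 
    z=np.load(f'pics/{name}.npz');return z['K'],z['A'],z['e']
E
python3 - <<'E'
from h import *
T,S=cam('top'),cam('scene')
for n,a,b in [('body',(364,184),(258,238)),('cover',(358,233),(260,195)),('spacer',(400,233),(214,201)),('black1',(428,238),(180,202)),('black2',(384,261),(230,176)),('pocket',(280,208),(350,198))]:
    x,r=tri([(T,a),(S,b)]);print(n,x.round(),r.round(1),at(T,a,20).round())
for p in [(214,175),(299,181),(297,237),(208,232)]: print(at(T,p,10).round(1))
print(go([430,-120,330],90))
E
```

```text
body [ 622. -202.   18.] 1.6 [ 621. -203.   20.]
cover [ 458. -185.    3.] 0.6 [ 458. -184.   20.]
spacer [ 461. -324.    4.] 2.0 [ 460. -322.   20.]
black1 [ 446. -423.   -2.] 1.2 [ 446. -415.   20.]
black2 [ 367. -272.    2.] 0.3 [ 368. -269.   20.]
pocket [535.  75.  36.] 1.4 [536.  75.  20.]
[643.6 300.3  10. ]
[628.8  14.8  10. ]
[441.5  17.2  10. ]
[453.  311.1  10. ]
(array([-0.4437, -0.526 , -0.116 ]), np.float64(1.189))
```

Emit:
apply_moves:
  deltas:
    - [-0.152, -0.091, -0.04, 0, 1]
    - [-0.152, -0.091, -0.04, 0, 1]
    - [-0.152, -0.091, -0.04, 0, 1]
    - [-0.152, -0.091, -0.04, 0, 1]
    - [-0.152, -0.091, -0.04, 0, 1]

```text
time_s: 0.65
ee_pos: [323.5, 390.1, 255.0]
ee_rot: [179.9, 0.1, 157.9]
force: [-0.8, -0.2, 0.1]
gripper_width: 91.2
gripper_force: 0.0
```

Emit:
apply_moves:
  deltas:
    - [-0.152, -0.091, 0, 0, 1]
    - [-0.152, -0.091, 0, 0, 1]
    - [-0.152, -0.091, 0, 0, 1]
    - [-0.152, -0.091, 0, 0, 1]
    - [-0.152, -0.091, 0, 0, 1]

```text
time_s: 1.15
ee_pos: [429.9, 249.7, 253.4]
ee_rot: [-180.0, 0.0, 157.9]
force: [-0.2, 0.6, 0.1]
gripper_width: 91.0
gripper_force: 0.0
```

Emit:
apply_moves:
  deltas:
    - [-0.153, -0.091, 0, 0.15, 1]
    - [-0.153, -0.091, 0, 0.3, 1]
    - [-0.153, -0.091, 0, 0.45, 1]
    - [-0.153, -0.091, 0, 0.6, 1]
    - [-0.153, -0.091, 0, 0.7, 1]

```text
time_s: 1.65
ee_pos: [538.3, 108.9, 253.0]
ee_rot: [-180.0, -0.0, 117.6]
force: [-0.3, 0.2, -1.0]
gripper_width: 91.0
gripper_force: 0.0
```

Emit:
apply_moves:
  deltas:
    - [0, 0, 0, 0.15, 1]
    - [0, 0, 0, 0.3, 1]
    - [0, 0, 0, 0.45, 1]
    - [0, 0, 0, 0.53, 1]
    - [0, 0, 0, 0.53, 1]

```text
time_s: 2.15
ee_pos: [536.2, 111.7, 253.5]
ee_rot: [-179.9, -0.0, 87.8]
force: [-0.4, -0.3, -0.0]
gripper_width: 90.9
gripper_force: 0.0
```

Run:
```python
from h import *
print(snap('st1')['ee_pos'])
```

```text
[536.18112301 111.70192042 253.48830688]
```

View pics/st1.png

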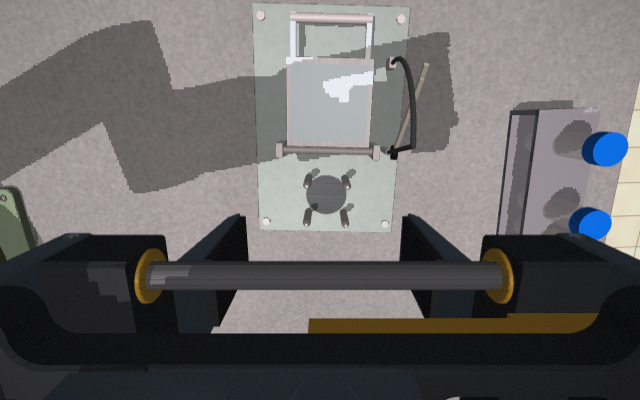

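The wrist view shows the pocket floor (326,195), four posts around it, the flap plate (287–373, 58–148), the bar along the top (330,18), and the pointer from (393,155) to (427,64). I'll take a second viewpoint.

Emit:
apply_moves:
  deltas:
    - [0, -0.04, 0, 0, 1]
    - [0, -0.08, 0, 0, 1]
    - [0, -0.08, 0, 0, 1]
    - [0, -0.08, 0, 0, 1]

```text
time_s: 2.6
ee_pos: [456.4, 114.0, 254.3]
ee_rot: [179.9, -0.0, 87.8]
force: [0.0, 0.2, 0.3]
gripper_width: 91.2
gripper_force: 0.0
```

Run:
```python
from h import *
print(snap('st2')['ee_pos'])
a,b=load('st1'),load('st2')
i1,i2=cv2.imread('pics/st1.png'),cv2.imread('pics/st2.png')
# crops 3x
c1=cv2.resize(i1[0:240,245:445],None,fx=2,fy=2,interpolation=2);c2=cv2.resize(i2[0:240,305:505],None,fx=2,fy=2,interpolation=2)
cv2.imwrite('pics/stc.png',np.hstack([c1,c2]))
```

```text
[456.39755012 113.96761626 254.34851039]
```

View pics/stc.png

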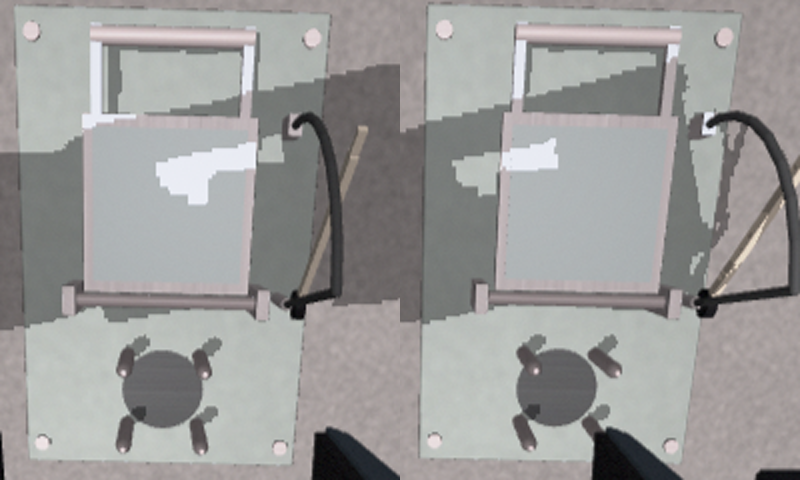

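The crops show in view 1 the pocket floor disc at crop (162,388), the post tops at (122,375), (206,375), (123,452), (198,452), the bar ends at (91,34) and (256,38), and the pointer from (297,300) to (362,128). I'll fit the station model to both views.

```bash
cat > fit.py <<'E'
from h import *
from scipy.optimize import least_squares
C=[load('st1'),load('st2')]
o=[(245,0),(305,0)]
# (view, crop px, model point rel. pocket floor origin)
P=[(0,(162,388),(0,0,0)),(1,(156,387),(0,0,0)),
(0,(122,373),(-24.4,24.4,56)),(0,(206,374),(24.4,24.4,56)),(0,(123,452),(-24.4,-24.4,56)),(0,(199,452),(24.4,-24.4,56)),
(1,(139,372),(-24.4,24.4,56)),(1,(219,374),(24.4,24.4,56)),(1,(133,450),(-24.4,-24.4,56)),
(0,(173,36),(0,210,35)),(1,(199,35),(0,210,35)),
(0,(83,293),(-50,70,38)),(0,(247,292),(50,70,38)),(1,(98,285),(-50,70,38)),(1,(259,290),(50,70,38)),(0,(83,117),(-50,170,38)),(0,(256,116),(50,170,38)),(1,(103,115),(-50,170,38)),(1,(275,117),(50,170,38))]
def W(p,m): return np.array(p[:3])+rot([0,0,p[3]])@np.array(m,float)
px=lambda v,c:np.array(c)/2+o[v]
def f(p): return np.concatenate([proj(C[v],W(p,m))-px(v,c) for v,c,m in P])
r=least_squares(f,[536,75,10,-2.6],loss='soft_l1')
if __name__=='__main__':
    print(r.x.round(2));print(f(r.x).reshape(-1,2).round(1).tolist())
    L=[(0,(362,128)),(0,(330,212)),(1,(385,178)),(1,(350,235))]
    def g(a):
        out=[]
        for v,c in L:
            q=[proj(C[v],W(r.x,(81,65+t*np.cos(a[0]),35+t*np.sin(a[0])))) for t in (5,120)]
            d=(q[1]-q[0])/np.linalg.norm(q[1]-q[0]);e=px(v,c)-q[0];out.append(d[0]*e[1]-d[1]*e[0])
        return out
    for v in (0,1): print(np.array([proj(C[v],W(r.x,(81,65+128*np.cos(.8),35+128*np.sin(.8)))) for v in(0,1)]).round())
    b=least_squares(g,[.8]);print(b.x,np.round(b.fun,1))
    i=cv2.imread('pics/st2.png');cv2.imwrite('pics/ptr2.png',cv2.resize(i[30:170,430:550],None,fx=4,fy=4,interpolation=2))
    print(go([470,-180,250],88))
E
python3 fit.py
```

```text
[538.77  76.43   9.68  -3.44]
[[0.5, 0.8], [0.5, 0.5], [0.9, 0.0], [-0.3, 0.3], [0.1, -1.0], [1.6, -0.2], [-1.2, -0.4], [-0.4, -0.6], [-0.7, -0.9], [-0.5, 0.6], [-1.6, 0.4], [0.2, -0.5], [0.8, 1.7], [-1.7, 2.7], [0.1, 1.9], [-0.8, -2.0], [1.5, 0.4], [-0.3, -1.8], [2.2, -0.8]]
[[425.  61.]
 [517.  60.]]
[[425.  61.]
 [517.  60.]]
[0.80165864] [ 1.4  0.  -1.  -0.3]
(array([-0.2932,  0.0243,  0.0042]), np.float64(-0.0044))
```

Emit:
apply_moves:
  deltas:
    - [-0.194, 0.029, 0, 0, 1]
    - [-0.194, 0.029, 0, 0, 1]
    - [-0.194, 0.029, 0, 0, 1]
    - [-0.194, 0.029, 0, 0, 1]
    - [-0.194, 0.029, 0, 0, 1]

```text
time_s: 3.15
ee_pos: [479.4, -86.8, 253.6]
ee_rot: [180.0, 0.1, 87.3]
force: [-0.4, 0.1, -1.3]
gripper_width: 90.9
gripper_force: 0.0
```

Emit:
apply_moves:
  deltas:
    - [-0.193, 0.03, 0, 0.02, 1]
    - [-0.193, 0.03, 0, 0.04, 1]
    - [-0.193, 0.03, 0, 0.06, 1]
    - [-0.193, 0.03, 0, 0.06, 1]
    - [-0.193, 0.03, 0, 0.06, 1]

```text
time_s: 3.65
ee_pos: [501.2, -280.7, 252.7]
ee_rot: [180.0, 0.1, 84.0]
force: [0.6, 0.7, -0.3]
gripper_width: 91.1
gripper_force: 0.0
```

Run:
```python
from h import *
s=snap('pt1');print(s['ee_pos'],s['ee_rot'])
```

```text
[ 501.20835865 -280.65629154  252.71200046] [1.79982940e+02 9.64464717e-02 8.39763448e+01]
```

Emit:
apply_moves:
  deltas:
    - [0, 0.04, 0, 0, 1]
    - [0, 0.08, 0, 0, 1]
    - [0, 0.08, 0, 0, 1]
    - [0, 0.08, 0, 0, 1]

```text
time_s: 4.1
ee_pos: [580.0, -282.1, 253.0]
ee_rot: [-179.9, -0.1, 84.4]
force: [0.3, 0.2, -0.1]
gripper_width: 91.1
gripper_force: 0.0
```

Run:
```python
from h import *
s=snap('pt2');print(s['ee_pos'],s['ee_rot'])
a,b=cv2.imread('pics/pt1.png'),cv2.imread('pics/pt2.png')
cv2.imwrite('pics/ptc.png',np.vstack([a[0:250],b[0:250]]))
```

```text
[ 580.0189782  -282.13968371  252.98043555] [-1.79893904e+02 -6.64864392e-02  8.43546858e+01]
```

View pics/ptc.png

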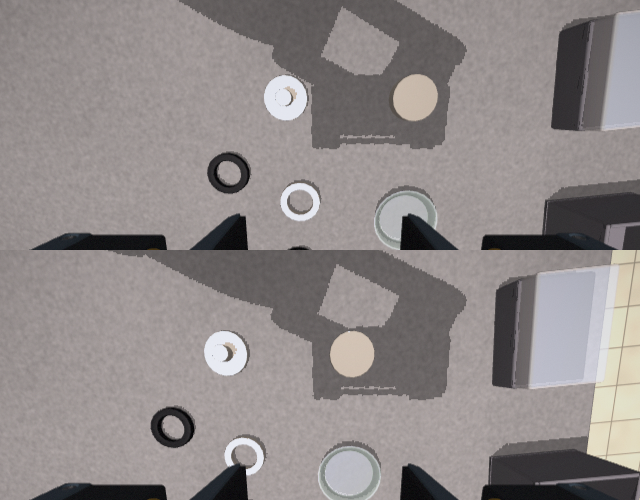

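View 1 shows the cover with its stub at (285,97), the plain body (in shadow) at (415,97), the white spacer at (300,201), a black ring at (228,172) and a dish at (405,217). In view 2 the same parts sit at (226,103), (352,104) and (245,206). My choice holds; next I segment and triangulate.

Run:
```python
from h import *
C=[load('pt1'),load('pt2')]
I=[cv2.imread(f'pics/pt{k}.png') for k in(1,2)]
seeds={'cover':[(285,97),(226,103)],'body':[(415,97),(352,104)],'spacer':[(300,201),(245,206)]}
for n,ss in seeds.items():
    cs=[]
    for k,(u,v) in enumerate(ss):
        im=I[k].astype(int);x0,y0=u-32,v-32
        p=im[y0:v+33,x0:u+33]
        m=((p[...,2]>170) & (p.min(2)>110)).astype(np.uint8)
        n_,lab,st,ct=cv2.connectedComponentsWithStats(m)
        j=1+np.argmax(st[1:,4]);h=cv2.findContours((lab==j).astype(np.uint8),0,1)[0][0]
        e=cv2.fitEllipse(cv2.convexHull(h));cs.append((e[0][0]+x0,e[0][1]+y0));print(n,np.round(cs[-1],1),np.round(e[1],1),st[j,4])
    x,r=tri([(C[k],cs[k]) for k in(0,1)]);print(n,x.round(1),r.round(2),[at(C[k],cs[k],dict(cover=10,body=26,spacer=12)[n]).round(1)[:2] for k in(0,1)])
```

```text
cover [284.8  97.7] [42.9 46.1] 1524
cover [224.1 104.1] [44.2 47.5] 1485
cover [ 462.7 -184.1   15.9] 0.48 [array([ 462. , -183.2]), array([ 460.9, -184.2])]
body [415.  97.] [42.9 47.1] 1602
body [351.8 103.6] [43.5 45.9] 1581
body [ 623.  -200.2   24.8] 0.01 [array([ 622.6, -200.2]), array([ 622.9, -200.2])]
spacer [299.6 201.8] [38.8 39.5] 722
spacer [243.2 206.6] [38.3 41.7] 620
spacer [ 463.8 -321.3   14.9] 0.12 [array([ 463.5, -321.9]), array([ 463. , -322.2])]
```

Emit:
apply_moves:
  deltas:
    - [0.043, 0.017, 0.0, -0.039, 1]
    - [0.086, 0.0345, 0.04, -0.039, 1]
    - [0.086, 0.0345, 0.09, -0.039, 1]
    - [0.086, 0.0345, 0.14, -0.039, 1]
    - [0.086, 0.0345, 0.153, -0.039, 1]

```text
time_s: 4.65
ee_pos: [618.5, -199.4, 96.7]
ee_rot: [-179.5, -0.1, 86.5]
force: [-1.2, 0.0, -0.1]
gripper_width: 91.4
gripper_force: 0.0
```

Emit:
apply_moves:
  deltas:
    - [0, 0, 0.03, 0, 1]
    - [0, 0, 0.05, 0, 1]
    - [0, 0, 0.05, 0, 1]
    - [0, 0, 0.05, 0, 1]

```text
time_s: 5.05
ee_pos: [622.1, -201.6, 52.0]
ee_rot: [180.0, 0.0, 86.5]
force: [0.7, 0.6, 0.3]
gripper_width: 91.3
gripper_force: 0.0
```

Run:
```python
from h import *
s=env.state();print(s['ee_pos'],s['ee_rot'],go([622.8,-200.2,7],86.6))
```

```text
[ 622.09186372 -201.60662382   51.97265189] [1.79967968e+02 1.21469515e-03 8.64501744e+01] (array([0.0014, 0.0006, 0.045 ]), np.float64(-0.0026))
```

Emit:
apply_moves:
  deltas:
    - [0.0014, 0.0006, 0.03, 0, 1]
    - [0.0014, 0.0006, 0.045, 0, 1]
    - [0.0014, 0.0006, 0.045, 0, 1]
    - [0.0014, 0.0006, 0.045, 0, 1]
    - [0.0014, 0.0006, 0.045, 0, 0.3]

```text
time_s: 5.55
ee_pos: [624.0, -200.8, 7.4]
ee_rot: [179.9, 0.0, 86.4]
force: [-0.5, -0.1, 0.5]
gripper_width: 86.0
gripper_force: 0.0
```

Emit:
apply_moves:
  deltas:
    - [0, 0, 0, 0, 0]
    - [0, 0, 0, 0, 0]
    - [0, 0, 0, 0, 0]
    - [0, 0, 0, 0, 0]
    - [0, 0, 0, 0, 0]
  grip_force: 15

```text
time_s: 6.05
ee_pos: [623.1, -200.5, 6.2]
ee_rot: [180.0, 0.0, 86.4]
force: [-0.6, -0.5, 2.0]
gripper_width: 55.6
gripper_force: 15.0
```

Emit:
apply_moves:
  deltas:
    - [0, 0, 0, 0, -0.1]
    - [0, 0, -0.02, 0, -0.1]
    - [0, 0, -0.06, 0, -0.1]
    - [0, 0, -0.11, 0, -0.1]
    - [0, 0, -0.11, 0, -0.1]

```text
time_s: 6.55
ee_pos: [627.4, -201.9, 123.5]
ee_rot: [179.2, 0.2, 86.4]
force: [0.7, -0.8, -0.1]
gripper_width: 55.8
gripper_force: 15.0
```

Run:
```python
from h import *
for i in range(1): s=env.state();print(s['ee_pos'],s['ee_rot'],s['gripper_width'],go([538.6,76.2,118],86.6))
```

```text
[ 627.4279322  -201.87506221  123.45690066] [179.19164649   0.20981779  86.44357675] 55.78305796105421 (array([ 0.272, -0.106,  0.003]), np.float64(-0.0027))
```

Emit:
apply_moves:
  deltas:
    - [0.04, -0.02, 0, 0, -0.1]
    - [0.085, -0.04, 0, 0, -0.1]
    - [0.12, -0.05, 0, 0, -0.1]
    - [0.12, -0.05, 0, 0, -0.1]

```text
time_s: 6.95
ee_pos: [578.5, -73.6, 115.2]
ee_rot: [-179.8, -0.1, 86.7]
force: [-0.1, -1.0, -1.3]
gripper_width: 55.3
gripper_force: 15.0
```

Emit:
apply_moves:
  deltas:
    - [0.045, -0.02, 0, 0, -0.1]
    - [0.09, -0.04, 0, 0, -0.1]
    - [0.115, -0.049, 0, 0, -0.1]
    - [0.115, -0.049, 0, 0, -0.1]
    - [0.115, -0.049, 0, 0, -0.1]

```text
time_s: 7.45
ee_pos: [539.2, 39.9, 115.7]
ee_rot: [180.0, 0.0, 86.5]
force: [-0.6, -0.5, 0.0]
gripper_width: 55.8
gripper_force: 15.0
```

Run:
```python
from h import *
s=snap('st3');print(s['ee_pos'],s['ee_rot'],s['gripper_width'])
i=cv2.imread('pics/st3.png');cv2.imwrite('pics/st3c.png',cv2.resize(i[0:300,220:520],None,fx=2,fy=2,interpolation=2))
```

```text
[539.1572944   39.90669417 115.66914368] [1.79982919e+02 3.65422308e-02 8.65106982e+01] 55.80610362322858
```

View pics/st3c.png

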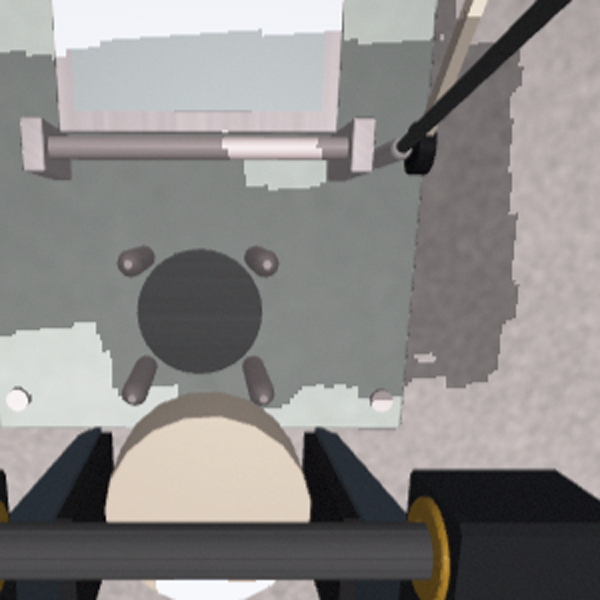

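The close view shows the pocket floor disc centred at crop (200,311), post tops at (127,264), (268,264), (132,397), (264,397), and the gripped body with its top rim's front edge at (208,415).

Run:
```python
from h import *
from scipy.optimize import least_squares
C=load('st3');px=lambda c:np.array(c)/2+[220,0]
P=[((200,311),(0,0,0)),((127,264),(-24.4,24.4,56)),((268,264),(24.4,24.4,56)),((132,397),(-24.4,-24.4,56)),((264,397),(24.4,-24.4,56))]
f=lambda p:np.concatenate([proj(C,np.array([p[0],p[1],10])+rot([0,0,p[2]])@np.array(m,float))-px(c) for c,m in P])
r=least_squares(f,[538,76,-3.4]);print(r.x.round(2),f(r.x).round(1))
a,b=at(C,px((45,147)),45),at(C,px((350,147)),45);print('hinge dir',np.degrees(np.arctan2(b[1]-a[1],b[0]-a[0])),(a+b)/2)
print(at(C,px((200,311)),10).round(1))
# gripped body top: z about tcp+19..20
z=env.state()['ee_pos'][2]+19.5
F=at(C,px((208,415)),z);print('body front edge',F.round(1),'centre y',F[1]-28, at(C,px((208,500)),z).round(1))
```

```text
[538.5   77.2   -3.54] [-0.1  0.3  0.4 -0.4 -0.4 -0.4  0.1  0.3 -0.   0.3]
hinge dir -3.545914211890259 [542.30894537 141.91987079  45.        ]
[538.6  77.4  10. ]
body front edge [541.6  67.3 135.2] centre y 39.256046461646406 [540.1  43.6 135.2]
```

Emit:
apply_moves:
  deltas:
    - [0.02, -0.0015, 0, 0, -0.1]
    - [0.0375, -0.0029, 0, 0, -0.1]
    - [0.0375, -0.0029, 0.02, 0, -0.1]
    - [0.0375, -0.0029, 0.035, 0, -0.1]
    - [0.0375, -0.0029, 0.035, 0, -0.1]

```text
time_s: 8.0
ee_pos: [537.3, 76.3, 78.9]
ee_rot: [-179.8, 0.1, 86.4]
force: [0.0, -0.3, -0.2]
gripper_width: 55.9
gripper_force: 15.0
```

Emit:
apply_moves:
  deltas:
    - [0, 0, 0, 0, -0.1]
    - [0, 0, 0, 0, -0.1]

```text
time_s: 8.2
ee_pos: [539.3, 77.2, 81.7]
ee_rot: [179.9, -0.0, 86.4]
force: [-0.0, 1.2, -0.1]
gripper_width: 55.5
gripper_force: 15.0
```

Run:
```python
from h import *
s=env.state();print(s['ee_pos'],s['ee_rot'],go([538.5,77.4,80],86.46))
```

```text
[539.27085065  77.1951166   81.70776885] [ 1.79898207e+02 -1.70052858e-02  8.63820799e+01] (array([ 0.0002, -0.0008,  0.0017]), np.float64(-0.0014))
```

Emit:
apply_moves:
  deltas:
    - [0, -0.0004, 0.008, 0, -0.1]
    - [0, -0.0004, 0.016, 0, -0.1]
    - [0, -0.0004, 0.024, 0, -0.1]
    - [0, -0.0004, 0.032, 0, -0.1]
    - [0, -0.0004, 0.032, 0, -0.1]

```text
time_s: 8.7
ee_pos: [536.7, 77.8, 47.4]
ee_rot: [-179.8, 0.0, 86.5]
force: [-1.0, -0.4, -0.9]
gripper_width: 55.8
gripper_force: 15.0
```

Emit:
apply_moves:
  deltas:
    - [0, 0, 0.01, 0, -0.1]
    - [0, 0, 0.02, 0, -0.1]
    - [0, 0, 0.028, 0, -0.1]
    - [0, 0, 0.031, 0, -0.1]
    - [0, 0, 0.031, 0, -0.1]

```text
time_s: 9.2
ee_pos: [537.4, 77.8, 17.2]
ee_rot: [-179.9, 0.0, 86.4]
force: [-0.5, -0.3, 0.2]
gripper_width: 55.8
gripper_force: 15.0
```

Emit:
apply_moves:
  deltas:
    - [0, 0, 0, 0, 0.6]
    - [0, 0, 0, 0, 0.7]
    - [0, 0, 0, 0, 0.7]
    - [0, 0, 0, 0, 0.7]
    - [0, 0, -0.01, 0, 0.7]

```text
time_s: 9.7
ee_pos: [536.9, 77.8, 27.4]
ee_rot: [-179.9, 0.0, 86.5]
force: [-0.6, 1.0, -0.0]
gripper_width: 77.5
gripper_force: 0.0
```

Emit:
apply_moves:
  deltas:
    - [0, 0, -0.03, 0, 0.7]
    - [0, 0, -0.07, 0, 0.7]
    - [0, 0, -0.09, 0, 0.7]
    - [0, 0, -0.09, 0, 0.7]

```text
time_s: 10.1
ee_pos: [540.3, 78.2, 122.0]
ee_rot: [179.5, -0.1, 86.4]
force: [0.7, -0.2, -0.4]
gripper_width: 77.3
gripper_force: 0.0
```

Emit:
apply_moves:
  deltas:
    - [-0.045, -0.006, 0, 0, 1]
    - [-0.09, -0.012, 0, 0, 1]
    - [-0.14, -0.018, 0, 0, 1]
    - [-0.19, -0.024, 0, 0, 1]
    - [-0.2, -0.025, 0, 0, 1]

```text
time_s: 10.6
ee_pos: [498.8, -123.9, 117.2]
ee_rot: [-179.9, 0.1, 86.2]
force: [0.8, 0.8, -0.0]
gripper_width: 91.4
gripper_force: 0.0
```

Run:
```python
from h import *
s=snap('sp1');print(s['ee_pos'],s['ee_rot'],go([463.2,-322,60],86.46))
```

```text
[ 498.79359673 -123.93331524  117.19555267] [-1.79897683e+02  5.39434780e-02  8.62004958e+01] (array([-0.2005, -0.0226,  0.0574]), np.float64(-0.0044))
```

Emit:
apply_moves:
  deltas:
    - [-0.045, -0.006, 0, 0, 1]
    - [-0.09, -0.012, 0, 0, 1]
    - [-0.14, -0.018, 0, 0, 1]
    - [-0.19, -0.022, 0, 0, 1]
    - [-0.2005, -0.0228, 0, -0.003, 1]

```text
time_s: 11.15
ee_pos: [465.3, -322.0, 117.4]
ee_rot: [180.0, 0.1, 86.5]
force: [0.0, 0.9, 0.1]
gripper_width: 91.1
gripper_force: 0.0
```

Emit:
apply_moves:
  deltas:
    - [0, 0, 0.03, 0, 1]
    - [0, 0, 0.06, 0, 1]
    - [0, 0, 0.08, 0, 1]
    - [0, 0, 0.08, 0, 1]
    - [0, 0, 0.08, 0, 1]

```text
time_s: 11.65
ee_pos: [465.9, -317.7, 37.9]
ee_rot: [-180.0, -0.1, 86.7]
force: [0.7, -0.6, -0.1]
gripper_width: 90.9
gripper_force: 0.0
```

Run:
```python
from h import *
s=snap('sp2');print(s['ee_pos'],s['ee_rot'],go([463.2,-322,4],86.46))
im=cv2.imread('pics/sp2.png');C=load('sp2');u,v=proj(C,(463.2,-322,12)).astype(int);print(u,v)
p=im[v-60:v+60,u-60:u+60].astype(int);m=((p[...,2]>150)&(p.min(2)>110)).astype(np.uint8)
n,l,st,ct=cv2.connectedComponentsWithStats(m);j=1+np.argmax(st[1:,4]);h=cv2.findContours((l==j).astype(np.uint8),0,1)[0][0];e=cv2.fitEllipse(cv2.convexHull(h));print(e)
print(at(C,(e[0][0]+u-60,e[0][1]+v-60),12))
```

```text
[ 465.87240507 -317.68530952   37.86373276] [-1.79968546e+02 -5.00434238e-02  8.66893672e+01] (array([-0.0039, -0.003 ,  0.0347]), np.float64(0.0038))
319 232
((59.8294792175293, 77.17327117919922), (108.85303497314453, 122.0350341796875), 85.53643035888672)
[ 462.03311242 -334.1886534    12.        ]
```

Run:
```python
from h import *
im=cv2.imread('pics/sp2.png');C=load('sp2')
cv2.imwrite('pics/sp2c.png',cv2.resize(im[120:330,200:440],None,fx=2,fy=2))
for i in range(3): s=env.state();print(s['time_s'],s['ee_pos'])
```

```text
11.7 [ 466.33405129 -318.3150513    38.66610869]
11.7 [ 466.33405129 -318.3150513    38.66610869]
11.7 [ 466.33405129 -318.3150513    38.66610869]
```

View pics/sp2c.png

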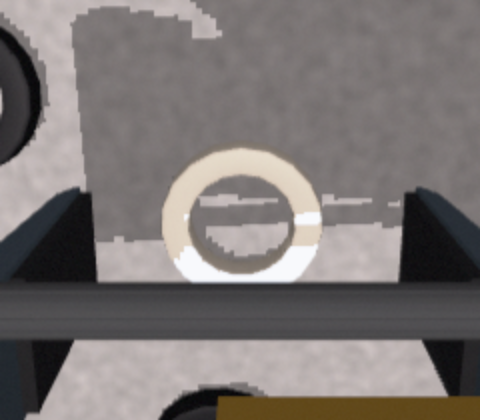

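The ring lies between the fingers: outer columns 163–322, front edge at row 149, and a black ring left at (15,100), well clear.

Run:
```python
from h import *
C=load('sp2');q=lambda u,v:at(C,(u/2+200,v/2+120),12).round(1)
print(q(163,222),q(322,222),q(242,149),q(242,176),q(242,260),go([463.2,-322,4],86.46))
```

```text
[ 437.5 -319.3   12. ] [ 491.5 -322.5   12. ] [ 465.9 -295.3   12. ] [ 465.3 -304.5   12. ] [ 463.5 -334.9   12. ] (array([-0.0039, -0.003 ,  0.0347]), np.float64(0.0038))
```

Emit:
apply_moves:
  deltas:
    - [-0.0046, -0.0017, 0.0, 0.003, 1]
    - [-0.0046, -0.0017, 0.02, 0.003, 1]
    - [-0.0046, -0.0017, 0.034, 0.003, 1]
    - [-0.0046, -0.0017, 0.034, 0.003, 1]
    - [-0.0046, -0.0017, 0.034, 0.003, 1]

```text
time_s: 12.2
ee_pos: [463.8, -323.8, 4.8]
ee_rot: [179.9, 0.0, 86.4]
force: [0.5, -0.2, 0.2]
gripper_width: 90.9
gripper_force: 0.0
```

Emit:
apply_moves:
  deltas:
    - [0, 0, 0, 0, 0]
    - [0, 0, 0, 0, 0]
    - [0, 0, 0, 0, 0]
    - [0, 0, 0, 0, 0]
    - [0, 0, 0, 0, 0]
  grip_force: 10

```text
time_s: 12.7
ee_pos: [463.4, -323.4, 4.1]
ee_rot: [180.0, 0.0, 86.4]
force: [-0.6, 0.3, 1.3]
gripper_width: 55.4
gripper_force: 10.0
```

Emit:
apply_moves:
  deltas:
    - [0, 0, 0, 0, -0.1]
    - [0, 0, 0, 0, -0.1]

```text
time_s: 12.9
ee_pos: [463.4, -323.4, 4.1]
ee_rot: [180.0, 0.0, 86.4]
force: [-0.8, -0.1, 2.3]
gripper_width: 55.4
gripper_force: 10.0
```

Run:
```python
from h import *
s=env.state();print(s['ee_pos'],s['ee_rot'],s['gripper_width'],s['force'],go([538.5,40,120],86.46))
```

```text
[ 463.42997852 -323.42034971    4.09844651] [1.79987630e+02 1.80635187e-03 8.64453394e+01] 55.41658463448356 [-0.8089639  -0.06648282  2.29463605] (array([ 0.3674,  0.0524, -0.1159]), np.float64(-0.0003))
```

Emit:
apply_moves:
  deltas:
    - [0, 0, -0.02, 0, -0.1]
    - [0, 0, -0.06, 0, -0.1]
    - [0, 0, -0.1, 0, -0.1]
    - [0, 0, -0.116, 0, -0.1]
    - [0, 0, -0.116, 0, -0.1]

```text
time_s: 13.4
ee_pos: [464.8, -324.5, 122.6]
ee_rot: [179.7, 0.2, 86.4]
force: [0.5, 0.2, -0.5]
gripper_width: 55.3
gripper_force: 10.0
```

Emit:
apply_moves:
  deltas:
    - [0.045, 0.006, 0, 0, -0.1]
    - [0.09, 0.013, 0, 0, -0.1]
    - [0.135, 0.02, 0, 0, -0.1]
    - [0.18, 0.026, 0, 0, -0.1]
    - [0.184, 0.0262, 0, 0, -0.1]

```text
time_s: 13.9
ee_pos: [500.1, -136.9, 118.1]
ee_rot: [-179.8, -0.1, 86.7]
force: [0.3, -0.6, -0.2]
gripper_width: 55.6
gripper_force: 10.0
```

Emit:
apply_moves:
  deltas:
    - [0.045, 0.006, 0, 0, -0.1]
    - [0.09, 0.013, 0, 0, -0.1]
    - [0.135, 0.02, 0, 0, -0.1]
    - [0.18, 0.026, 0, 0, -0.1]
    - [0.184, 0.0262, 0, 0, -0.1]

```text
time_s: 14.4
ee_pos: [538.7, 44.1, 118.5]
ee_rot: [-179.9, -0.1, 86.7]
force: [0.5, -1.5, -0.7]
gripper_width: 55.3
gripper_force: 10.0
```

Emit:
apply_moves:
  deltas:
    - [0, 0, 0, 0, -0.1]
    - [0, 0, 0, 0, -0.1]

```text
time_s: 14.6
ee_pos: [537.7, 39.3, 119.0]
ee_rot: [-179.9, 0.1, 86.4]
force: [1.3, -0.1, -0.0]
gripper_width: 55.2
gripper_force: 10.0
```

Run:
```python
from h import *
s=snap('st4');print(s['ee_pos'],s['ee_rot'],s['gripper_width'])
i=cv2.imread('pics/st4.png');cv2.imwrite('pics/st4c.png',cv2.resize(i[0:300,220:520],None,fx=2,fy=2,interpolation=2))
print(go([538.5,77.4,120],86.46))
```

```text
[537.72238226  39.33216139 119.01080764] [-1.79886347e+02  5.15805650e-02  8.64094183e+01] 55.220103666838014
(array([ 0.0383, -0.0018, -0.0007]), np.float64(-0.0017))
```

View pics/st4c.png

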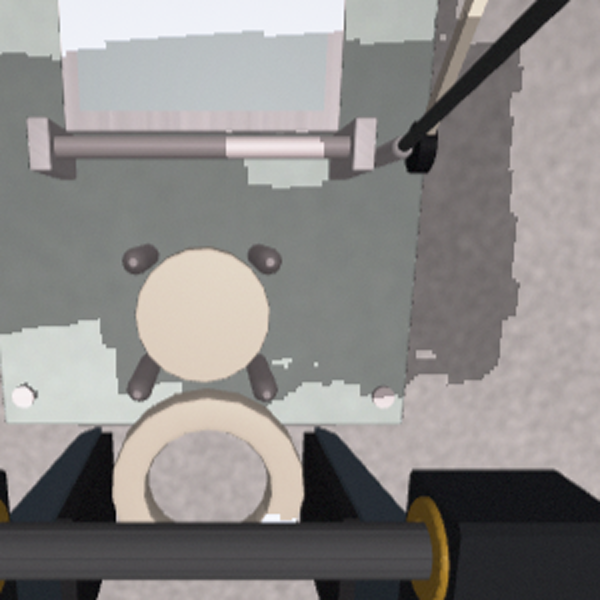

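The body is seated in the pocket, its top centred at crop (202,315), and the ring is held level, its top front edge at (208,401).

Run:
```python
from h import *
C=load('st4');q=lambda u,v,z:at(C,(u/2+220,v/2),z).round(1)
print('body top',q(202,315,36));print('ring front',q(208,401,127),'-28 ; L/R',q(112,485,127),q(303,485,127),'hole front',q(208,431,127))
s=env.state();print(s['ee_pos'],go([538.5,77.4,120],86.46))
```

```text
body top [538.3  78.1  36. ]
ring front [540.2  67.1 127. ] -28 ; L/R [511.4  44.  127. ] [565.6  40.7 127. ] hole front [539.7  58.5 127. ]
[537.85372634  39.09377723 119.27868789] (array([ 0.0383, -0.0018, -0.0007]), np.float64(-0.0017))
```

Emit:
apply_moves:
  deltas:
    - [0.02, -0.001, 0, 0, -0.1]
    - [0.0378, -0.0021, 0, 0, -0.1]
    - [0.0378, -0.0021, 0.02, 0, -0.1]
    - [0.0378, -0.0021, 0.038, 0, -0.1]
    - [0.0378, -0.0021, 0.038, 0, -0.1]

```text
time_s: 15.15
ee_pos: [536.6, 76.7, 79.8]
ee_rot: [-179.7, 0.1, 86.3]
force: [0.0, 0.9, -0.0]
gripper_width: 55.8
gripper_force: 10.0
```

Emit:
apply_moves:
  deltas:
    - [0, 0, 0, 0, -0.1]
    - [0, 0, 0.008, 0, -0.1]
    - [0, 0, 0.016, 0, -0.1]
    - [0, 0, 0.022, 0, -0.1]
    - [0, 0, 0.022, 0, -0.1]

```text
time_s: 15.65
ee_pos: [537.6, 78.2, 58.9]
ee_rot: [-179.8, 0.0, 86.4]
force: [-0.8, -0.6, -0.9]
gripper_width: 55.1
gripper_force: 10.0
```

Emit:
apply_moves:
  deltas:
    - [0, 0, 0.008, 0, -0.1]
    - [0, 0, 0.015, 0, -0.1]
    - [0, 0, 0.019, 0, -0.1]
    - [0, 0, 0.019, 0, -0.1]

```text
time_s: 16.05
ee_pos: [537.8, 78.9, 40.2]
ee_rot: [-179.9, -0.0, 86.4]
force: [-2.6, -0.4, 0.8]
gripper_width: 55.5
gripper_force: 10.0
```

Emit:
apply_moves:
  deltas:
    - [0, 0, 0, 0, 0.6]
    - [0, 0, 0, 0, 0.7]
    - [0, 0, 0, 0, 0.7]
    - [0, 0, 0, 0, 0.7]
    - [0, 0, -0.01, 0, 0.7]

```text
time_s: 16.55
ee_pos: [538.0, 78.4, 50.3]
ee_rot: [-179.9, 0.0, 86.4]
force: [-0.5, -0.9, -0.1]
gripper_width: 77.5
gripper_force: 0.0
```

Emit:
apply_moves:
  deltas:
    - [0, 0, -0.03, 0, 0.7]
    - [0, 0, -0.07, 0, 0.7]
    - [0, 0, -0.07, 0, 0.7]
    - [0, 0, -0.07, 0, 0.7]

```text
time_s: 16.95
ee_pos: [539.4, 78.6, 122.5]
ee_rot: [179.8, -0.0, 86.4]
force: [-0.7, -0.0, -1.0]
gripper_width: 78.1
gripper_force: 0.0
```

Emit:
apply_moves:
  deltas:
    - [-0.045, -0.01, 0, 0, 1]
    - [-0.09, -0.02, 0, 0, 1]
    - [-0.133, -0.03, 0, 0, 1]
    - [-0.133, -0.03, 0, 0, 1]

```text
time_s: 17.35
ee_pos: [497.9, -56.0, 119.7]
ee_rot: [-179.8, 0.1, 86.2]
force: [1.2, -0.6, -0.6]
gripper_width: 91.5
gripper_force: 0.0
```

Emit:
apply_moves:
  deltas:
    - [-0.045, -0.01, 0, 0, 1]
    - [-0.09, -0.02, 0, 0, 1]
    - [-0.133, -0.03, 0, 0, 1]
    - [-0.133, -0.03, 0, 0, 1]
    - [-0.133, -0.03, 0, 0, 1]

```text
time_s: 17.85
ee_pos: [461.9, -183.0, 120.1]
ee_rot: [-179.9, -0.1, 86.3]
force: [-0.4, 1.1, -0.0]
gripper_width: 91.4
gripper_force: 0.0
```

Emit:
apply_moves:
  deltas:
    - [0, 0, 0.02, 0, 1]
    - [0, 0, 0.05, 0, 1]
    - [0, 0, 0.05, 0, 1]
    - [0, 0, 0.05, 0, 1]

```text
time_s: 18.25
ee_pos: [462.6, -181.8, 70.7]
ee_rot: [-179.9, -0.1, 86.6]
force: [-0.4, 0.3, 0.8]
gripper_width: 91.5
gripper_force: 0.0
```

Run:
```python
from h import *
s=snap('cv2_');print(s['ee_pos'],s['ee_rot'])
im=cv2.imread('pics/cv2_.png');C=load('cv2_');u,v=proj(C,(461.5,-184,10)).astype(int);print(u,v)
print('rows',[(r,int(im[r,u].sum())//3) for r in range(v-60,v+40,2)])
print('cols',v,[(c,int(im[v,c].sum())//3) for c in range(u-60,u+60,2)])
```

```text
[ 462.55405915 -181.78412204   70.74925979] [-1.79921782e+02 -5.29227440e-02  8.65556790e+01]
322 213
rows [(153, 109), (155, 109), (157, 109), (159, 113), (161, 113), (163, 112), (165, 110), (167, 107), (169, 106), (171, 109), (173, 108), (175, 106), (177, 110), (179, 189), (181, 201), (183, 200), (185, 199), (187, 200), (189, 201), (191, 200), (193, 198), (195, 198), (197, 200), (199, 197), (201, 153), (203, 106), (205, 108), (207, 110), (209, 155), (211, 199), (213, 198), (215, 197), (217, 198), (219, 198), (221, 243), (223, 216), (225, 194), (227, 194), (229, 193), (231, 193), (233, 236), (235, 243), (237, 242), (239, 243), (241, 243), (243, 243), (245, 193), (247, 173), (249, 172), (251, 166)]
cols 213 [(262, 157), (264, 150), (266, 102), (268, 103), (270, 109), (272, 113), (274, 113), (276, 112), (278, 112), (280, 111), (282, 110), (284, 106), (286, 106), (288, 101), (290, 196), (292, 195), (294, 194), (296, 195), (298, 195), (300, 195), (302, 194), (304, 195), (306, 196), (308, 194), (310, 196), (312, 99), (314, 162), (316, 197), (318, 199), (320, 197), (322, 198), (324, 199), (326, 198), (328, 200), (330, 198), (332, 170), (334, 105), (336, 145), (338, 196), (340, 197), (342, 197), (344, 197), (346, 196), (348, 196), (350, 196), (352, 196), (354, 196), (356, 196), (358, 153), (360, 170), (362, 170), (364, 166), (366, 166), (368, 171), (370, 170), (372, 173), (374, 176), (376, 174), (378, 172), (380, 172)]
```

Run:
```python
from h import *
C=load('cv2_')
a,b,l,r=[at(C,p,10) for p in((322,178),(322,245.5),(289,213),(358,213))]
print(a,b,(a+b)/2,np.linalg.norm(a-b),(l+r)/2,np.linalg.norm(r-l));c=np.array([(l+r)[0]/2,(a+b)[1]/2])
s=env.state();print(s['ee_pos'],c,go([c[0],c[1],4],86.46))
```

```text
[ 463.25433625 -155.48822012   10.        ] [ 459.77903319 -211.20643264   10.        ] [ 461.51668472 -183.34732638   10.        ] 55.826489575892914 [ 462.67572935 -183.61650151   10.        ] 54.38521970791661
[ 463.18910723 -182.3600769    71.52668859] [ 462.67572935 -183.34732638] (array([-0.001 , -0.0005,  0.0675]), np.float64(0.0013))
```

Emit:
apply_moves:
  deltas:
    - [-0.001, -0.0005, 0.02, 0.001, 1]
    - [-0.001, -0.0005, 0.045, 0.001, 1]
    - [-0.001, -0.0005, 0.066, 0.001, 1]
    - [-0.001, -0.0005, 0.066, 0.001, 1]
    - [-0.001, -0.0005, 0.066, 0.001, 1]

```text
time_s: 18.8
ee_pos: [462.8, -184.3, 6.0]
ee_rot: [179.9, 0.0, 86.4]
force: [-0.4, 0.1, 0.8]
gripper_width: 91.3
gripper_force: 0.0
```

Emit:
apply_moves:
  deltas:
    - [0, 0, 0, 0, 0]
    - [0, 0, 0, 0, 0]
    - [0, 0, 0, 0, 0]
    - [0, 0, 0, 0, 0]
    - [0, 0, 0, 0, 0]
  grip_force: 12

```text
time_s: 19.3
ee_pos: [461.9, -184.3, 5.2]
ee_rot: [180.0, 0.0, 86.4]
force: [0.0, -0.5, 2.1]
gripper_width: 55.4
gripper_force: 12.0
```

Emit:
apply_moves:
  deltas:
    - [0, 0, 0, 0, -0.1]
    - [0, 0, 0, 0, -0.1]

```text
time_s: 19.5
ee_pos: [461.9, -184.3, 5.2]
ee_rot: [180.0, 0.0, 86.4]
force: [-1.1, -0.0, 2.3]
gripper_width: 55.0
gripper_force: 12.0
```

Run:
```python
from h import *
s=env.state();print(s['ee_pos'],s['ee_rot'],s['gripper_width'],s['force'],go([538.5,40,120],86.46))
```

```text
[ 461.90720635 -184.28485135    5.17348148] [1.79978721e+02 1.36710626e-03 8.63876980e+01] 54.99194923137944 [-1.10337721 -0.04648603  2.27773496] (array([ 0.2287,  0.0624, -0.1148]), np.float64(-0.0013))
```

Emit:
apply_moves:
  deltas:
    - [0, 0, -0.02, 0, -0.1]
    - [0, 0, -0.06, 0, -0.1]
    - [0, 0, -0.1, 0, -0.1]
    - [0, 0, -0.115, 0, -0.1]
    - [0, 0, -0.115, 0, -0.1]

```text
time_s: 20.0
ee_pos: [463.2, -184.9, 122.2]
ee_rot: [179.7, 0.1, 86.4]
force: [0.2, 0.1, -0.7]
gripper_width: 54.5
gripper_force: 12.0
```

Emit:
apply_moves:
  deltas:
    - [0.045, 0.012, 0, 0, -0.1]
    - [0.09, 0.024, 0, 0, -0.1]
    - [0.1145, 0.0311, 0, 0, -0.1]
    - [0.1145, 0.0311, 0, 0, -0.1]

```text
time_s: 20.4
ee_pos: [499.7, -69.2, 118.1]
ee_rot: [-179.8, -0.1, 86.6]
force: [-0.3, -0.8, 0.0]
gripper_width: 54.8
gripper_force: 12.0
```

Emit:
apply_moves:
  deltas:
    - [0.045, 0.012, 0, 0, -0.1]
    - [0.09, 0.024, 0, 0, -0.1]
    - [0.1145, 0.0311, 0, 0, -0.1]
    - [0.1145, 0.0311, 0, 0, -0.1]
    - [0.1145, 0.0311, 0, 0, -0.1]

```text
time_s: 20.9
ee_pos: [537.2, 39.8, 118.6]
ee_rot: [-179.8, 0.1, 86.4]
force: [-0.3, 0.2, -0.9]
gripper_width: 55.1
gripper_force: 12.0
```

Run:
```python
from h import *
s=snap('st5');print(s['ee_pos'],s['ee_rot'],s['gripper_width'])
i=cv2.imread('pics/st5.png');cv2.imwrite('pics/st5c.png',cv2.resize(i[0:300,220:520],None,fx=2,fy=2,interpolation=2))
print(go([538.5,76.5,120],86.46))
```

```text
[537.24028738  39.7680475  118.57239624] [-1.79832618e+02  6.16184282e-02  8.64372401e+01] 55.0957705985708
(array([ 0.0372, -0.001 , -0.0012]), np.float64(-0.0016))
```

View pics/st5c.png

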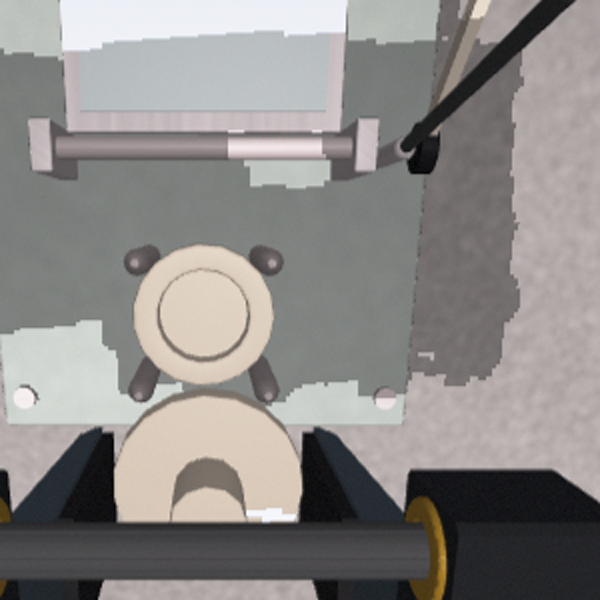

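The spacer lies flat and centred on the body at crop (203,314), and the cover is held level with its stub up.

Emit:
apply_moves:
  deltas:
    - [0.02, -0.001, 0, 0, -0.1]
    - [0.0375, -0.002, 0, 0, -0.1]
    - [0.0375, -0.002, 0.02, 0, -0.1]
    - [0.0375, -0.002, 0.035, 0, -0.1]
    - [0.0375, -0.002, 0.035, 0, -0.1]

```text
time_s: 21.45
ee_pos: [536.4, 76.2, 82.8]
ee_rot: [-179.7, 0.1, 86.3]
force: [-0.7, -0.5, -0.6]
gripper_width: 55.0
gripper_force: 12.0
```

Emit:
apply_moves:
  deltas:
    - [0, 0, 0, 0, -0.1]
    - [0, 0, 0.008, 0, -0.1]
    - [0, 0, 0.016, 0, -0.1]
    - [0, 0, 0.022, 0, -0.1]
    - [0, 0, 0.022, 0, -0.1]

```text
time_s: 21.95
ee_pos: [537.8, 77.8, 61.9]
ee_rot: [-179.9, 0.0, 86.4]
force: [-0.3, -0.8, 0.1]
gripper_width: 54.7
gripper_force: 12.0
```

Emit:
apply_moves:
  deltas:
    - [0, 0, 0.005, 0, -0.1]
    - [0, 0, 0.0095, 0, -0.1]
    - [0, 0, 0.0095, 0, -0.1]
    - [0, 0, 0.0095, 0, -0.1]

```text
time_s: 22.35
ee_pos: [538.3, 77.8, 53.2]
ee_rot: [-180.0, 0.0, 86.4]
force: [-1.8, -1.1, -1.4]
gripper_width: 55.0
gripper_force: 12.0
```

Emit:
apply_moves:
  deltas:
    - [0, 0, 0, 0, 0.6]
    - [0, 0, 0, 0, 0.7]
    - [0, 0, 0, 0, 0.7]
    - [0, 0, 0, 0, 0.7]
    - [0, 0, -0.005, 0, 0.7]

```text
time_s: 22.85
ee_pos: [538.2, 78.0, 58.2]
ee_rot: [-179.9, 0.0, 86.4]
force: [1.0, -0.3, 0.3]
gripper_width: 77.2
gripper_force: 0.0
```

Emit:
apply_moves:
  deltas:
    - [0, 0, -0.03, 0, 0.7]
    - [0, 0, -0.07, 0, 0.7]
    - [0, 0, -0.115, 0, 0.7]
    - [0, 0, -0.12, 0, 0.7]
    - [0, 0, -0.12, 0, 0.7]

```text
time_s: 23.35
ee_pos: [539.5, 78.1, 180.3]
ee_rot: [179.8, -0.1, 86.4]
force: [-0.5, 0.0, 0.3]
gripper_width: 77.8
gripper_force: 0.0
```

Emit:
apply_moves:
  deltas:
    - [0.045, 0, 0, -0.12, 0]
    - [0.09, 0, 0, -0.25, -0.3]
    - [0.135, 0, 0, -0.38, -0.3]
    - [0.18, 0, 0, -0.5, -0.3]
    - [0.21, 0, 0, -0.6, -0.3]

```text
time_s: 23.85
ee_pos: [550.6, 290.0, 176.0]
ee_rot: [-179.8, -0.1, 121.1]
force: [0.2, -0.3, 0.6]
gripper_width: 39.9
gripper_force: 0.0
```

Emit:
apply_moves:
  deltas:
    - [0, 0, 0, -0.14, -0.3]
    - [0, 0, 0, -0.28, -0.3]
    - [0, 0, 0, -0.42, -0.3]
    - [0, 0, 0, -0.56, -0.3]
    - [0, 0, 0, -0.6, -0.3]

```text
time_s: 24.35
ee_pos: [550.7, 287.1, 176.0]
ee_rot: [-179.8, -0.2, 155.3]
force: [0.4, -0.5, 0.3]
gripper_width: 31.9
gripper_force: 0.0
```

Emit:
apply_moves:
  deltas:
    - [0, 0, 0, -0.14, -0.3]
    - [0, 0, 0, -0.28, -0.3]
    - [0, 0, 0, -0.371, -0.3]
    - [0, 0, 0, -0.371, -0.3]
    - [0, 0, 0, -0.371, -0.3]

```text
time_s: 24.85
ee_pos: [551.2, 287.2, 176.9]
ee_rot: [-179.9, -0.1, 176.3]
force: [0.0, 0.2, 0.6]
gripper_width: 32.1
gripper_force: 0.0
```

Run:
```python
from h import *
s=snap('fl1');print(s['ee_pos'],s['ee_rot'],s['gripper_width'])
C=load('fl1');t=cams.grab_frame('scene');cv2.imwrite('pics/sc2.png',t);cv2.imwrite('pics/top2.png',cams.grab_frame('top'))
i=cv2.imread('pics/fl1.png');cv2.imwrite('pics/mix.png',np.vstack([i[:300],cv2.resize(t[140:260,320:448],(640,600))[:300]]))
print(proj(C,(551.5,286.9,45)),proj(C,(542.5+81,137+0,45)))
print(go([551.5,286.9,120],176.46))
```

```text
[551.16962376 287.23170899 176.94655921] [-1.79926427e+02 -1.37359833e-01  1.76289991e+02] 32.12461580295214
[323.09691031 189.1798774 ] [188.72936427 262.83526797]
(array([ 0.    , -0.0005,  0.0579]), np.float64(-0.002))
```

View pics/mix.png

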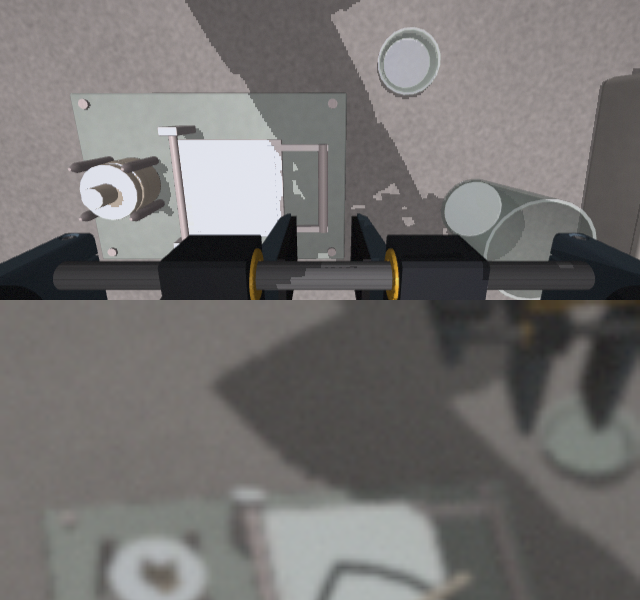

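The wrist view shows the cover seated in the pocket at (108,190) with its stub up. The bar is at (323,190), exactly where predicted, and the beaker's base is at (473,208). Next I refine the index angle numerically from the stored views.

Run:
```python
from h import *
C=load('fl1');print('beaker',at(C,(473,208),0).round(),at(C,(540,250),120).round(), 'bar ends',at(C,(323,150),45).round(1),at(C,(323,230),45).round(1))
W=lambda m:np.array([538.5,77.3,10])+rot([0,0,-3.54])@np.array(m,float)
for n in('st1','st2','st5'):
    C=load(n);im=cv2.imread(f'pics/{n}.png').astype(int)
    for t in (45,60,75,90,105,118):
        u,v=proj(C,W((81,65+t*np.cos(.8),35+t*np.sin(.8))));
        if v<1: continue
        r=int(round(v));c=int(round(u));print(n,t,'pred %.1f row %d'%(u,r),'from',c-12,im[r,c-12:c+13].sum(1)//3)
```

```text
beaker [597. 461.   0.] [595. 458. 120.] bar ends [512.3 289.4  45. ] [595.3 283.9  45. ]
st1 45 pred 402.7 row 126 from 391 [117 118 117 117 118 118 116 117 114  87  83  95 133 136 136 116 102 105
 106  84  47  53  60  60  55]
st1 60 pred 406.0 row 117 from 394 [115 117 118 117 118 118 116  97 102  97  86  84 131 136 137 131  74  45
  52  59  60  54  76 107 110]
st1 75 pred 409.7 row 106 from 398 [117 117 118 112 105 106 104 102 102 101  87  85  37  49  55  58  56  56
  99 100 102 105 105 105 104]
st1 90 pred 413.7 row 94 from 402 [115  99 101 102 101 101 104  39  47  51  54  56  56 133 136 136 131 106
 102 101 101 101 100 101 105]
st1 105 pred 418.0 row 82 from 406 [107  69  39  48  53  55  52  76 105 106  92  84  92 130 135 135 135 115
 104 105 106 105 104 105 103]
st1 118 pred 422.1 row 70 from 410 [ 74 100 101 100  97  97  98 100  99 100 102  92 105 133 134 136 134 114
 103 101 105 105 103 104 104]
st2 45 pred 474.8 row 125 from 463 [157 156 154 159 163 162 157 158 159 132 107 105  99 146 206 214 214 186
 170 166 161 160 163 165 167]
st2 60 pred 481.1 row 116 from 469 [165 168 167 166 165 161 163 164 167 137 106  90 104 145 205 214 165 145
 157 157 160 162 164 159 158]
st2 75 pred 487.9 row 105 from 476 [155 157 160 162 161 161 159 155 155 145  98  83  83  83 114 133 133 134
 163 162 162 156  52  59  73]
st2 90 pred 495.3 row 94 from 483 [158 156 159 160 158 159 159 157 160 161 119  84  65  40  55  67  74  76
  74 120 156 161 162 158 157]
st2 105 pred 503.4 row 81 from 491 [148  46  42  59  71  76  77  83 152 154 148 114 102 101 102 123 201 211
 210 210 177 152 155 157 160]
st2 118 pred 511.1 row 69 from 499 [151 152 154 153 154 154 155 156 156 156 161 162 119 102 141 201 209 208
 209 183 158 160 160 163 163]
st5 45 pred 453.7 row 11 from 442 [105 104 102 103 105 106 106 108  90  86  85  86 133 139 138 139 138 139
 142 157 158 160 162 163 161]
```

Run:
```python
from h import *
from scipy.optimize import least_squares
W=lambda m:np.array([538.5,77.3,10])+rot([0,0,-3.54])@np.array(m,float)
D=[('st1',126,404.5),('st1',117,407.4),('st1',82,420.9),('st1',70,424.6),('st2',125,478.3),('st2',116,484.4),('st2',81,508.7),('st2',69,516)]
C={n:load(n) for n in('st1','st2','st5')}
def line(n,a,dx,h,dy,ts=(20,125)):
    return [proj(C[n],W((81+dx,65+dy+t*np.cos(a)-h*np.sin(a),35+t*np.sin(a)+h*np.cos(a)))) for t in ts]
def f(p,h,dy):
    o=[]
    for n,r,c in D:
        q=line(n,p[0],p[1],h,dy);k=(r-q[0][1])/(q[1][1]-q[0][1]);o.append(q[0][0]+k*(q[1][0]-q[0][0])-c)
    return o
for h in(2,3):
  for dy in (0,-2): 
    s=least_squares(f,[.8,0],args=(h,dy));print(h,dy,s.x.round(3),np.round(s.fun,1),'tip',[line(n,*s.x,h,dy,(0,128)) for n in('st1','st2')])
# find tip: walk along line and print brightness of ridge
s=least_squares(f,[.8,0],args=(3,0))
for n in('st1','st2'):
    im=cv2.imread(f'pics/{n}.png').astype(int);print(n,[(t,max(im[int(round(v)),int(round(u))-2:int(round(u))+3].sum(1)//3)) for t in range(112,142,2) for u,v in line(n,*s.x,3,0,(t,))])
```

```text
2 0 [0.829 0.544] [-0.   0.4 -0.2  0.6 -0.4 -0.3 -0.5  0.4] tip [[array([394.5059939 , 152.86074724]), array([427.10398106,  64.83746617])], [array([459.21987471, 152.04847488]), array([519.91053443,  63.95033513])]]
2 -2 [0.822 0.089] [-0.1  0.3 -0.4  0.3 -0.1 -0.1 -0.5  0.4] tip [[array([394.00349624, 154.48534951]), array([426.17566632,  66.5920407 ])], [array([458.63105079, 153.67064678]), array([518.6568091 ,  65.70223089])]]
3 0 [0.824 0.233] [-0.1  0.3 -0.3  0.4 -0.2 -0.2 -0.5  0.4] tip [[array([394.32583605, 153.52239419]), array([426.80412937,  65.1211558 ])], [array([459.12267319, 152.70768815]), array([519.67801515,  64.2322338 ])]]
3 -2 [ 0.817 -0.207] [-0.1  0.3 -0.5  0.2  0.1  0.1 -0.5  0.4] tip [[array([393.83674143, 155.1447365 ]), array([425.89217404,  66.85871982])], [array([458.5481366, 154.3275993]), array([518.43802867,  65.9672153 ])]]
st1 [(112, np.int64(138)), (114, np.int64(160)), (116, np.int64(136)), (118, np.int64(135)), (120, np.int64(134)), (122, np.int64(136)), (124, np.int64(135)), (126, np.int64(135)), (128, np.int64(149)), (130, np.int64(155)), (132, np.int64(99)), (134, np.int64(101)), (136, np.int64(101)), (138, np.int64(103)), (140, np.int64(103))]
st2 [(112, np.int64(211)), (114, np.int64(215)), (116, np.int64(210)), (118, np.int64(211)), (120, np.int64(209)), (122, np.int64(211)), (124, np.int64(209)), (126, np.int64(209)), (128, np.int64(216)), (130, np.int64(206)), (132, np.int64(157)), (134, np.int64(153)), (136, np.int64(158)), (138, np.int64(157)), (140, np.int64(159))]
```

The index comes out at about 0.82 rad. Now I descend on the bar.

Emit:
apply_moves:
  deltas:
    - [0, -0.0003, 0.03, -0.002, -0.3]
    - [0, -0.0003, 0.07, -0.002, -0.3]
    - [0, -0.0003, 0.1, -0.002, -0.3]
    - [0, -0.0003, 0.1, -0.002, -0.3]
    - [0, -0.0003, 0.1, -0.002, -0.3]

```text
time_s: 25.5
ee_pos: [552.1, 287.4, 78.8]
ee_rot: [180.0, 0.0, 176.5]
force: [0.7, 0.1, 0.1]
gripper_width: 32.3
gripper_force: 0.0
```

Run:
```python
from h import *
s=snap('fl2');print(s['ee_pos'],s['ee_rot'],s['gripper_width'],s['force'])
C=load('fl2');im=cv2.imread('pics/fl2.png').astype(int)
for x in (525,535,545):
    y=286.9-(x-551.5)*.0619
    u,v=proj(C,(x,y,45));print('pred',u.round(1),v.round(1),im[int(v),int(u)-20:int(u)+21].sum(1)//3)
    a=at(C,(u-1,v),45);b=at(C,(u+1,v),45);print((b-a).round(2))
```

```text
[552.13367152 287.42254231  78.83107581] [1.79991661e+02 3.89775347e-03 1.76494014e+02] 32.33051094091721 [0.65618352 0.11167915 0.12218822]
pred 322.2 183.5 [121 120 120 118 119 118 118 118 119 118 118 118 106  95 108 116 123 127
 133 138 142 136 133 124 118 113 100  93 116 119 118 118 116 116 116 115
 117 116 115 118 117]
[ 0.08  1.35 -0.  ]
pred 322.3 197.8 [118 119 118 117 118 120 118 118 119 117 118 119  96  94 109 116 123 127
 131 136 141 137 133 125 117 112 100  89 115 117 118 117 116 115 116 117
 116 115 115 115 116]
[0.09 1.37 0.  ]
pred 322.3 211.7 [116 117 117 118 117 118 119 121 118 119 118 118 118  92 106 115 123 127
 131 135 140 136 132 124 116 112  99 103 116 117 117 117 116 117 116 117
 116 116 115 115 116]
[0.09 1.39 0.  ]
```

Emit:
apply_moves:
  deltas:
    - [0, 0, 0.02, 0, -0.3]
    - [0, 0, 0.04, 0, -0.3]
    - [0, 0, 0.051, 0, -0.3]
    - [0, 0, 0.051, 0, -0.3]
    - [0, 0, 0.051, 0, -0.3]

```text
time_s: 26.05
ee_pos: [552.8, 287.7, 28.8]
ee_rot: [179.9, 0.1, 176.5]
force: [0.3, -0.6, 0.4]
gripper_width: 32.2
gripper_force: 0.0
```

Emit:
apply_moves:
  deltas:
    - [0, 0, 0, 0, -0.6]
    - [0, 0, 0, 0, -0.8]
    - [0, 0, 0, 0, -0.95]
    - [0, 0, 0, 0, -0.95]
    - [0, 0, 0, 0, -0.95]
  grip_force: 15

```text
time_s: 26.55
ee_pos: [552.1, 286.1, 28.1]
ee_rot: [-179.9, 0.0, 176.5]
force: [0.7, -5.5, 4.4]
gripper_width: 9.5
gripper_force: 15.0
```

Emit:
apply_moves:
  deltas:
    - [0, 0, 0, 0, -1]
    - [0, 0, 0, 0, -1]
    - [0, 0, 0, 0, -1]

```text
time_s: 26.85
ee_pos: [552.1, 286.1, 28.1]
ee_rot: [-179.9, 0.0, 176.5]
force: [-0.2, -5.1, 3.8]
gripper_width: 9.8
gripper_force: 15.0
```

Emit:
apply_moves:
  deltas:
    - [0, -0.0015, -0.0116, 0, -1]
    - [0, -0.0029, -0.0231, 0, -1]
    - [0, -0.0052, -0.0345, 0, -1]
    - [0, -0.0084, -0.0456, 0, -1]
    - [0, -0.0125, -0.0565, 0, -1]

```text
time_s: 27.35
ee_pos: [551.3, 275.1, 85.3]
ee_rot: [179.9, 0.1, 176.5]
force: [1.5, 0.5, -2.5]
gripper_width: 9.2
gripper_force: 15.0
```

Emit:
apply_moves:
  deltas:
    - [0, 0, 0, 0, -1]
    - [0, -0.0049, -0.0105, 0, -1]
    - [0, -0.0107, -0.0205, 0, -1]
    - [0, -0.0172, -0.0301, 0, -1]
    - [0, -0.0245, -0.0391, 0, -1]

```text
time_s: 27.85
ee_pos: [549.9, 251.9, 124.9]
ee_rot: [179.7, 0.1, 176.5]
force: [0.9, 6.3, 3.8]
gripper_width: 9.4
gripper_force: 15.0
```

Emit:
apply_moves:
  deltas:
    - [0, -0.004, -0.0042, 0, -1]
    - [0, -0.008, -0.0084, 0, -1]
    - [0, -0.0095, -0.0099, 0, -1]
    - [0, -0.0095, -0.0099, 0, -1]
    - [0, -0.0095, -0.0099, 0, -1]

```text
time_s: 28.35
ee_pos: [549.4, 242.9, 135.0]
ee_rot: [179.7, 0.1, 176.5]
force: [0.1, 6.7, 5.6]
gripper_width: 9.2
gripper_force: 15.0
```

Emit:
apply_moves:
  deltas:
    - [0, 0, 0, 0, -1]
    - [0, 0, 0, 0, -1]

```text
time_s: 28.55
ee_pos: [549.4, 243.0, 135.0]
ee_rot: [179.7, 0.1, 176.5]
force: [0.7, 6.5, 4.8]
gripper_width: 9.2
gripper_force: 15.0
```

Run:
```python
from h import *
s=snap('fl3');print(s['ee_pos'],s['ee_rot'],s['gripper_width'],s['force'])
for n in('scene','top'): cv2.imwrite(f'pics/{n}3.png',cams.grab_frame(n))
p=np.array(s['ee_pos']);d=p-np.array([552.1,286.1,28.1]);print(d, 'a from z',np.arcsin(d[2]/145),'from y',np.arccos(1+d[1]/145/.998))
```

```text
[549.36557983 243.00484156 134.96284483] [1.79701175e+02 1.09439925e-01 1.76480720e+02] 9.208826110587085 [0.66196308 6.47541603 4.79403171]
[ -2.73442017 -43.09515844 106.86284483] a from z 0.8285989859413698 from y 0.7923185951379318
```

Run:
```python
from h import *
W=lambda m:np.array([538.5,77.3,10])+rot([0,0,-3.54])@np.array(m,float)
def pt(x,r,h,a): return W((x,65+r*np.cos(a)-h*np.sin(a),35+r*np.sin(a)+h*np.cos(a)))
lsd=cv2.createLineSegmentDetector(1)
for n,cf,f in(('scene3',cam('scene'),'pics/scene3.png'),('fl3',load('fl3'),'pics/fl3.png')):
    im=cv2.imread(f,0);a=.815
    M={'ptr':(81,5,128,3),'edge+top':(50,5,105,3),'edge-top':(-50,5,105,3),'edge-bot':(-50,5,105,-3),'arm-':(-44,105,145,0)}
    allp=[]
    for k,(x,r0,r1,h) in M.items():
        q=np.array([proj(cf,pt(x,r,h,a)) for r in(r0,r1)]);allp+=list(q)
        q2=proj(cf,pt(x,r1,h,a+.05));e=q[1]-q[0];print(n,k,q.round(1).tolist(),'ang %.1f'%np.degrees(np.arctan2(e[1],e[0])),'d/0.05rad',(q2-q[1]).round(1))
    P=np.array(allp);lo=np.clip(P.min(0)-12,0,None).astype(int);hi=P.max(0).astype(int)+12
    c=im[lo[1]:hi[1],lo[0]:hi[0]]
    S=lsd.detect(cv2.resize(c,None,fx=2,fy=2,interpolation=2))[0][:,0]/2+np.r_[lo,lo]
    L=np.hypot(S[:,2]-S[:,0],S[:,3]-S[:,1])
    for s,l in sorted(zip(S.tolist(),L),key=lambda t:-t[1])[:16]: print('  seg',np.round(s,1),'len %.0f ang %.1f'%(l,np.degrees(np.arctan2(s[3]-s[1],s[2]-s[0]))))
```

```text
scene3 ptr [[378.1, 216.8], [413.1, 194.8]] ang -32.2 d/0.05rad [-1.6 -0.9]
scene3 edge+top [[376.3, 207.9], [403.9, 190.1]] ang -32.8 d/0.05rad [-1.3 -0.7]
scene3 edge-top [[370.7, 181.1], [396.8, 163.0]] ang -34.7 d/0.05rad [-1.2 -0.7]
scene3 edge-bot [[372.0, 181.9], [398.1, 163.9]] ang -34.6 d/0.05rad [-1.1 -0.8]
scene3 arm- [[397.9, 165.0], [409.0, 157.4]] ang -34.5 d/0.05rad [-1.6 -1.1]
  seg [396.9 163.3 374.1 179.3] len 28 ang 145.0
  seg [358.  156.4 383.  145.3] len 27 ang -23.8
  seg [374.7 176.4 357.9 158.8] len 24 ang -133.7
  seg [400.3 201.1 383.5 211.8] len 20 ang 147.4
  seg [388.8 165.2 384.3 147.6] len 18 ang -104.6
  seg [379.  208.1 386.5 191.9] len 18 ang -65.4
  seg [385.7 213.9 400.1 204.5] len 17 ang -33.0
  seg [423.3 163.4 418.1 177.7] len 15 ang 110.0
  seg [411.8 194.1 400.4 200.7] len 13 ang 150.1
  seg [392.7 192.1 404.7 195.4] len 12 ang 15.8
  seg [393.9 219.6 382.6 219. ] len 11 ang -177.0
  seg [362.  200.3 362.2 211.6] len 11 ang 88.6
  seg [406.5 170.9 406.9 160.9] len 10 ang -87.4
  seg [368.6 182.7 371.2 192.3] len 10 ang 74.6
  seg [385.5 203.6
[... 530 characters left out ...]
8] len 102 ang 180.0
  seg [196.6 139.3 206.2 231.9] len 93 ang 84.0
  seg [226.4 234.6 291.4 234.5] len 65 ang -0.1
  seg [272.9 171.2 275.5 232.5] len 61 ang 87.6
  seg [277.2 232.5 274.7 171.8] len 61 ang -92.4
  seg [253.2 149.9 202.1 142. ] len 52 ang -171.3
  seg [227.7 144.  277.8 151.4] len 51 ang 8.4
  seg [315.  213.1 315.3 259.9] len 47 ang 89.7
  seg [316.8 171.2 316.4 213.7] len 43 ang 90.4
  seg [313.9 209.9 314.2 168.1] len 42 ang -89.6
  seg [292.7 259.9 292.8 301.8] len 42 ang 89.9
  seg [304.  258.8 309.8 217.5] len 42 ang -82.0
  seg [206.1 259.4 226.4 234.1] len 32 ang -51.2
  seg [304.7 166.6 276.  161.6] len 29 ang -170.1
  seg [196.9 318.  205.5 293.4] len 26 ang -70.6
```

The wrist view puts the flap at about 0.81. In the scene picture the pointer's edges (−32.5°) and the flap's edge (−35.0°) are both within 0.3° of the parallel model. A small nudge evens it out and eases the radial load.

Emit:
apply_moves:
  deltas:
    - [0, 0, -0.0007, 0, -1]
    - [0, 0, -0.0014, 0, -1]
    - [0, 0, -0.0014, 0, -1]
    - [0, 0, -0.0014, 0, -1]
    - [0, 0, -0.0014, 0, -1]

```text
time_s: 29.2
ee_pos: [549.3, 242.2, 135.8]
ee_rot: [179.8, 0.1, 176.5]
force: [0.6, 5.1, 5.2]
gripper_width: 9.6
gripper_force: 15.0
```

Run:
```python
from h import *
W=lambda m:np.array([538.5,77.3,10])+rot([0,0,-3.54])@np.array(m,float)
s=snap('fl4');print(s['ee_pos'],s['force'],s['gripper_width'],s['gripper_force'])
lsd=cv2.createLineSegmentDetector(1);cv2.imwrite('pics/scene4.png',cams.grab_frame('scene'))
def seg(f,x0,y0,x1,y1,k):
    S=lsd.detect(cv2.resize(cv2.imread(f,0)[y0:y1,x0:x1],None,fx=2,fy=2,interpolation=2))[0][:,0]/2+np.r_[x0,y0,x0,y0]
    for l,q in sorted([(np.hypot(q[2]-q[0],q[3]-q[1]),q.tolist()) for q in S],reverse=True)[:k]: print(f,round(l),np.round(q,1),'%.1f'%np.degrees(np.arctan2(q[3]-q[1],q[2]-q[0])))
seg('pics/scene4.png',358,145,425,229,8)
seg('pics/fl4.png',188,129,332,240,8)
C=load('fl1');im=cv2.imread('pics/fl1.png').astype(int)
for z,R in((58,28),): # cover rim in pocket, predicted circle vs image
    c=proj(C,W((0,0,48)));print('cover disc pred',c.round(),[ (proj(C,W((R*np.cos(t),R*np.sin(t),48))).round(1)).tolist() for t in(0,1.571,3.1416,4.712)])
    r=int(c[1]);print(im[r,75:150].sum(1)//3)
```

```text
[549.29198766 242.23771701 135.78359926] [0.57589164 5.13935614 5.20831595] 9.645736229974164 15.001416206359863
pics/scene4.png 40 [412.2 193.6 378.5 215. ] 147.6
pics/scene4.png 27 [385.2 227.6 412.1 227.1] -0.9
pics/scene4.png 27 [358.2 156.4 382.4 145.4] -24.3
pics/scene4.png 20 [371.5 173.4 358.  158.7] -132.6
pics/scene4.png 20 [385.3 214.2 401.8 203.4] -33.3
pics/scene4.png 18 [388.9 169.  374.4 178.8] 146.1
pics/scene4.png 17 [388.3 164.2 384.2 147.7] -103.9
pics/scene4.png 15 [423.1 163.  417.7 177.2] 111.0
pics/fl4.png 84 [199.9 156.2 208.4 239.4] 84.2
pics/fl4.png 65 [225.8 234.6 290.8 234.5] -0.1
pics/fl4.png 61 [273.4 171.2 275.9 232.5] 87.7
pics/fl4.png 61 [277.7 232.5 275.2 171.8] -92.3
pics/fl4.png 52 [228.4 143.8 279.7 151.6] 8.6
pics/fl4.png 52 [254.  149.8 202.8 141.8] -171.1
pics/fl4.png 43 [313.9 211.2 314.2 168.1] -89.6
pics/fl4.png 38 [316.8 171.2 316.4 209.3] 90.6
cover disc pred [107. 193.] [[111.7, 220.4], [135.3, 192.9], [101.0, 164.3], [77.7, 193.1]]
[146 143 142 140 143 185 224 226 227 226 226 227 227 226 227 226 226 227
 227 227 227 227 226 225 216 118  86  84  83  83  83  84  83  82  82  81
  81  82  81  78  79  79  80 165 169 169 170 226 228 227 228 228 227 229
 228 228 227 229 228 228 228 210 104  82  81  82  78 144 157  97  83  81
  81  80  81]
```

```bash
python3 -c "
from workcell import env
print(env.job_done())"
```

```text
the job is handed in; nothing more can be done
None
```

I handed the job in at about 29 s of the 72 s. The body, spacer and cover are stacked in the pocket with the stub up, and the gripper still holds the flap by its bar at about 0.82 rad. By my measurement that is parallel to the index arm to within about 0.02 rad, but `env.job_done()` gave no verdict to confirm it.

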